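# Change the feed gear on the turntable gearbox

## Task

The infeed turntable's change gearbox stands on the table with its lever locked in the near right slot of the H-gate (near, far, left and right as you face the gearbox from its sight-glass side). Push the locking bolt fully back to the left, push the lever out through neutral and across until it is fully home in the far left slot, then push the bolt fully in again so that it bars the neutral channel. Only push with closed fingertips or the outside of the fingers: do not pinch or force the lever or the bolt, and leave the loose parts round the gearbox where they stand.

Things in the scene. Friction and masses are not known exactly. Their poses are not given: they have to be found in the camera images.
- gearbox: Fixed change gearbox: grey cast housing, 124 x 124 mm at the foot, 115 mm high. Origin at the underside below the gate's centre; x axis to its far side, y left, z up. A round brass sight glass is on the near (-x) face. A shaft stub juts right to y = -106 mm (52 mm high); a steel wing 36 mm wide juts left to y = 122 mm, level with the gate plate; a bolt guide 127 mm high stands at y = 32 to 49 mm.
- gate (a point): Centre of the H-gate, on top of the steel gate plate (6 mm thick). The neutral channel, 15 mm wide, runs along the gearbox's y axis through it. Four slots run along x, near and far, 19 mm left and right of this point, and end 26 mm from the neutral line. The tongues between left and right slots are 23 mm wide, their corners rounded 6 mm.
- lever_knob (a point): Middle of the black lever knob, 30 mm in diameter, 30 mm high, on a steel rod 10 mm thick. In neutral about 190 mm above the table, straight over the gate's centre; in a slot about 179 mm up, 40 mm near or far and 40 mm left or right of the centre. The rod rocks about a pivot 45 mm above the table under the gate's centre, 145 mm from the knob's middle.
- lever_swing (a joint): Fore-and-aft tilt of the lever in rad: -0.28 home in a near slot, 0 in neutral, +0.28 home in a far slot, with stops at both ends. The lever can cross sideways only within about 0.04 of 0. Friction is about 4 N at the knob; it stays where it is left. Over 30 N on the lever or the bolt is forcing it.
- lever_cross (a joint): Sideways tilt of the lever in rad: -0.275 in the right slots, +0.275 in the left slots (stops at both ends), same friction.
- bolt_knob (a point): Middle of the black ball, 19 mm in diameter, on the upright 8 mm pin of the locking bolt, 161.5 mm above the table. The bolt is a dark steel bar, 24 mm wide, that slides along the gearbox's y axis on the gate plate, over the neutral channel. The ball stands 57 mm left of the gate's centre with the bolt fully in, 115 mm with it fully back.
- lock_bolt (a joint): Travel of the locking bolt in m: 0 fully in (bars the neutral channel, so a lever in a slot cannot come out), 0.058 fully back to the left (gate free). Friction about 2.5 N; it stays where it is left. It cannot go in while the lever stands in the channel or is not home.
- open_vial: Bystander: open glass vial, 30 mm in diameter, 67 mm high, upright, near right of the gearbox; origin under its base.
- capped_vial: Bystander: glass vial with blue cap, 30 mm in diameter, 75 mm high, upright, far right of the gearbox; origin under its base.
- bearing: Bystander: ball bearing lying flat, 40 mm in diameter, 12 mm high, in front of the gearbox; origin at its underside.
- guide_bush: Bystander: brass guide bush, 30 mm in diameter, 27 mm high, in front of the gearbox; origin at its underside.
- spare_knob: Bystander: black star knob, 34 mm wide, 27 mm high, left of the gearbox; origin at its underside.
- spare_die: Bystander: turned steel crimp die, 44 mm in diameter, 34 mm high, behind the gearbox; origin at its underside.

How it is judged (in metres and radians):
On the way, in this order (a step that is already met when the one before it is completed fails the run):
1. the bolt is drawn back, clear of the gate (value of joint lock_bolt above 0.045 m), for 0.1 s.
2. the lever is home in the far left slot (value of joint lever_swing above 0.235 rad and value of joint lever_cross above 0.22 rad), for 0.2 s.
At the end, for the whole second after the job is handed in: The lever stands in the far left slot (swing above 0.235 of 0.28 rad, cross above 0.22 rad) and the locking bolt is in again, within 6 mm of its stop, at rest (all of step 2 and value of joint lock_bolt below 0.006 m and velocity of joint lock_bolt between -0.01 and 0.01 m/s); the robot touches nothing.
It fails at once if the lever was pinched or forced (more than 35 N on it) (contact force between the fingers and lever_cross above 35 N).
It fails at once if the bolt was pinched or forced (more than 35 N on it) (contact force between the fingers and lock_bolt above 35 N).
It fails at once if a loose part round the gearbox was lifted or moved more than 15 mm (distance of any of open_vial, capped_vial, bearing, guide_bush, spare_knob, spare_die from where it was at the start of the episode above 0.015 m).
It also fails if it takes over 67 s, if anything falls off the work surface, if the arm or the gripper's body presses on something with over 40 N, if the wrist force passes 120 N, or if a joint passes its speed limit or range.

## Robot

A 6-joint arm with a two-finger parallel gripper is mounted at the origin on a cart in front of the work surface, level with it; the furniture and walls round the work are solid. World frame = base frame: x ahead of the robot, y to its left, z up, the work surface at z = 0. Lengths are in m, angles in degrees, forces in N, time in s.
With the tool pointing down it reaches from about 0.3 to 0.75 m from the base axis. Payload 8.5 kg.
Tool frame: the origin (TCP) lies at the very end of the fingers, on their centre line; the grasp point (between the pads) lies 19 mm behind it; z points along the fingers, y is the direction in which the jaws open and shut (so a half turn about z gives the same grasp; the last joint's range is limited). The gripper opens to 85 mm and grips with 20 to 120 N. Pads are 22 mm wide; open, the fingers measure 114 mm over their backs; the gripper's body (76 mm by 85 mm) begins 54 mm behind the grasp point. The pads swing forward as they close: fully open they stand 13 mm farther back than shut.
Start: joints at [62.263, 21.807, 74.336, -0, 83.858, -12.336], TCP at [0.146, 0.53, 0.231] pointing down, gripper open.
Joint ranges: [-178.18, 178.18], [-50.72, 133.34], [12.68, 142.11], [-81.47, 261.47], [9.98, 163.14], [-165.26, 165.26]. Speed limits (degrees/s): [136.94, 136.94, 180, 180, 180, 180].

## Interface

Orientations are given as a 3x3 rotation matrix whose columns are the frame's x, y, z axes.
In Python, from rig import env, vision, close_job, spotter gives the robot as it stands. The module is installed in compiled form; this text tells all that it offers.
- The arm moves only by the tool jog_arm, never from a script. Its argument "plan" is a list that holds one entry, the list of rows, each a list of 6 numbers: the shift along the tool's x, y, z in units of 40 mm (1.0 is 40 mm), then the turn, a rotation vector about the tool's x, y, z in units of 0.15 rad (1.0 is 0.15 rad). A call has 1 to 10 rows; each row shifts and turns the commanded pose from where the row before left it, along the tool's axes as they then stand; what a row does not reach is not made up. A row lasts 1/10 s, in which the tool goes at most 50 mm and 8.59 degrees, less where a joint would pass 70% of its speed; a pose out of reach is approached as far as the arm can. A call with a number of a shift or a turn outside -1 to 1 is refused whole. A call with a gripper value outside its range is refused whole. "grip" is the opening, from -1 (shut) to 1 (fully open), set as the call begins (left out, the last holds). The fingers move at their own pace and stop on an object; "squeeze" is the grip in N (left out, the last holds). Time passes only in rows, so rows that do not move let the fingers close. It gives the time, the measured TCP pose, the force and the opening at its end, in the units of the state.
- env.observe(): the state, without advancing time (a new reading comes with each control period).
- vision.get_image(name): name is "side" or "top"; returns (picture, depth): 400x640x3 uint8, red, green, blue; 400x640 float32, m along the optical axis (not along the pixel's ray), 0 where there is no reading.
- vision.camera_info(name): a dict with "fx", "fy", "cx", "cy" (pixels), "rvec" (rotation vector, rad) and "tvec" (3), from world to camera coordinates, as OpenCV has them. Camera axes: x right, y down, z forward; pixel columns grow to the right and rows downward; lengths in m; the calibration is good to about 2 mm. A picture is of the moment at which its call begins. camera_info takes no time and is no camera call.
- close_job(): hands the job in, once; it reports no verdict.
Trained networks look in the newest picture that a camera, given by its name, has taken for a name from the list of things; names that differ only in an ending like _2 or _b are one class to them, and where a whole thing is asked for, a point or a joint stands for the part that bears it (a point fixed in the world has none). Each returns a list of dicts, best first, with "score" (0 to 1); they miss things now and then, are a little off and sometimes report something else, mostly with a low value. They report only what shows in the picture. A call takes as long as a camera call.
- spotter.trace(camera, query): "pixels" (400x640 bool, what is visible of it) and "rect" ([left, top, right, bottom] in pixels, round what is visible of it).
The state is a dict: "time_s": time; "q": joint angles; "qvel": joint speeds; "joint_efforts": joint torques, N m; "position": TCP position; "tool_rot": TCP orientation; "ft_force": force on the tool from outside, world axes, zero at the start; "wrist_torque": the same for the moment, N m; "grip_width": finger opening in m.
Only numpy, scipy, OpenCV 4.12 (cv2) and the standard library are available. Lean on these libraries where they do the work, as an engineer would, in place of code of your own. Each camera call takes 0.05 s, during which the arm holds its last target.

## Working session

There is one attempt and no reset: what is moved stays moved. The work goes in short steps, Python scripts to look and compute and a tool call to move; the robot and the scene stay as the last step left them, time stands still between calls to the robot, and variables do not carry over. Pictures are saved under pics/ and viewed, and the job is handed in when it is done.

Besides the shell and the picture viewer there is one more tool, called after ">>>" as name(argument=value, ...) on one line, values as JSON. jog_arm: Moves the arm, as the interface text tells. Its arguments: {"type":"object","properties":{"plan":{"type":"array"},"grip":{"type":"number"},"squeeze":{"type":"number"}},"required":["plan"]}

```bash
mkdir -p pics; cat > h.py <<'E'
from rig import env, vision, close_job, spotter
import numpy as np, cv2
def cam(n):
    c=vision.camera_info(n);R=cv2.Rodrigues(np.array(c['rvec'],float))[0];return c,R,np.array(c['tvec'],float).ravel()
def proj(n,P):
    c,R,t=cam(n);p=np.atleast_2d(P)@R.T+t;return np.c_[c['fx']*p[:,0]/p[:,2]+c['cx'],c['fy']*p[:,1]/p[:,2]+c['cy']]
def cloud(n,d):
    c,R,t=cam(n);v,u=np.mgrid[:d.shape[0],:d.shape[1]]
    p=np.stack([(u-c['cx'])*d/c['fx'],(v-c['cy'])*d/c['fy'],d],-1);return (p-t)@R
def shot(n,f):
    im,d=vision.get_image(n);cv2.imwrite('pics/'+f,im[...,::-1]);return im,d
E
python3 - <<'E'
from h import *
s=env.observe();print(s)
for n in('side','top'):
    im,d=shot(n,n+'0.png');np.save(n+'0.npy',d);c,R,t=cam(n);print(n,c['fx'],c['cx'],c['cy'],-R.T@t,R[2])
    P=cloud(n,d)
    for q in('gearbox','lever_knob','bolt_knob'):
        for r in spotter.trace(n,q)[:2]:
            p=P[r['pixels']&(d>0)];print(n,q,r['score'],r['rect'],np.median(p,0).round(3) if len(p) else '',p.max(0).round(3) if len(p) else '')
E
```

```text
{'time_s': 0.0, 'q': array([ 6.22630151e+01,  2.18433959e+01,  7.43840507e+01,  2.04192228e-03,
        8.38575375e+01, -1.23357042e+01]), 'qvel': array([-0.07971675, -0.07056349, -0.02610384, -0.12681544,  0.0430114 ,
       -0.11591611]), 'joint_efforts': array([-8.02044833e-04, -4.48453188e+01, -2.31284362e+01, -2.24033033e-04,
        4.62340759e-03, -1.46393234e-05]), 'position': array([0.14592717, 0.52999819, 0.23069337]), 'tool_rot': array([[-9.64088322e-01,  2.65580848e-01, -7.21687136e-04],
       [ 2.65581596e-01,  9.64087514e-01, -1.29632439e-03],
       [ 3.51490626e-04, -1.44143803e-03, -9.99998899e-01]]), 'ft_force': array([-0.99199592, -0.08946183,  0.44466754]), 'wrist_torque': array([ 0.03254068,  0.00475814, -0.02038515]), 'grip_width': 0.08544241110984027}
side 446.02610594433213 325.9556787996822 194.48935539006817 [ 0.18139184 -0.31254638  0.68286133] [ 0.34414192  0.69117027 -0.63549194]
side gearbox 0.86 [286.7, 183.3, 387.4, 272.9] [0.49  0.221 0.1  ] [0.632 0.479 0.195]
side lever_knob 0.53 [358.7, 189.1, 379.5, 217.5] [0.519 0.196 0.179] [0.644 0.404 0.195]
side bolt_knob 0.93 [316.5, 182.5, 366.3, 212.2] [0.494 0.262 0.123] [0.548 0.443 0.172]
top 478.3502155147452 320.29076679753086 200.3096630843901 [0.39674143 0.29060565 0.99110479] [ 0.12936718 -0.04277948 -0.99067353]
top gearbox 0.76 [278.3, 158.3, 365.5, 256.8] [0.505 0.257 0.114] [0.604 0.331 0.196]
top lever_knob 0.67 [333.5, 177.2, 361.9, 199.7] [0.523 0.201 0.186] [0.563 0.229 0.196]
top lever_knob 0.4 [277.8, 159.6, 364.9, 256.3] [0.504 0.256 0.114] [0.604 0.331 0.196]
top bolt_knob 0.69 [294.9, 183.5, 333.9, 230.8] [0.502 0.257 0.123] [0.542 0.296 0.172]
```

```bash
python3 - <<'E'
import cv2
for n,b in(('top',(240,130,400,290)),('side',(250,150,430,300))):
    im=cv2.imread(f'pics/{n}0.png');c=im[b[1]:b[3],b[0]:b[2]];cv2.imwrite(f'pics/{n}0z.png',cv2.resize(c,None,fx=3.7,fy=3.7,interpolation=cv2.INTER_CUBIC))
E
```

```text
(no output)
```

View pics/top0.png

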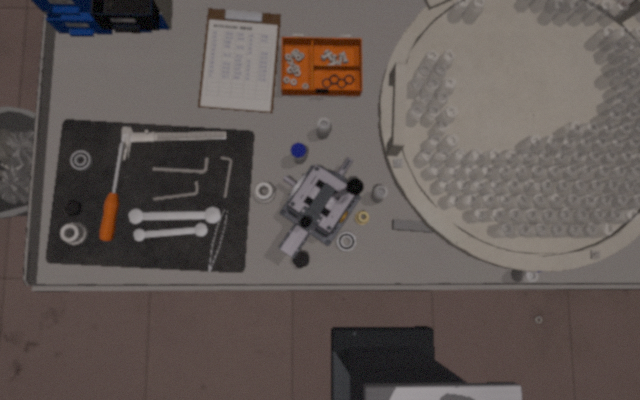

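View pics/top0z.png

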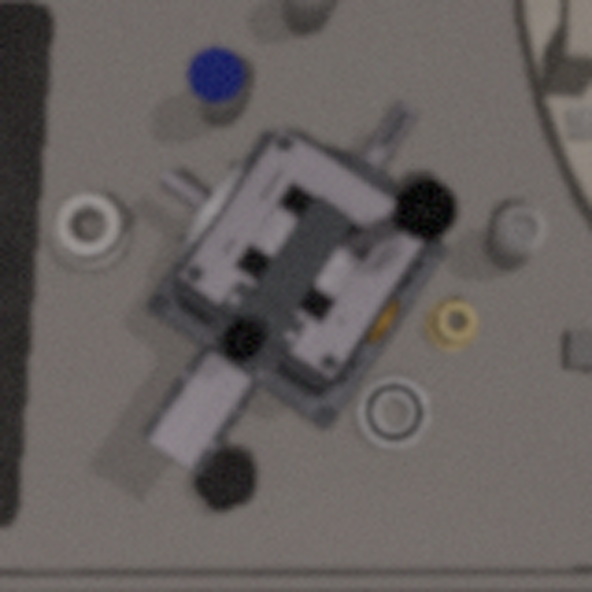

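View pics/side0z.png

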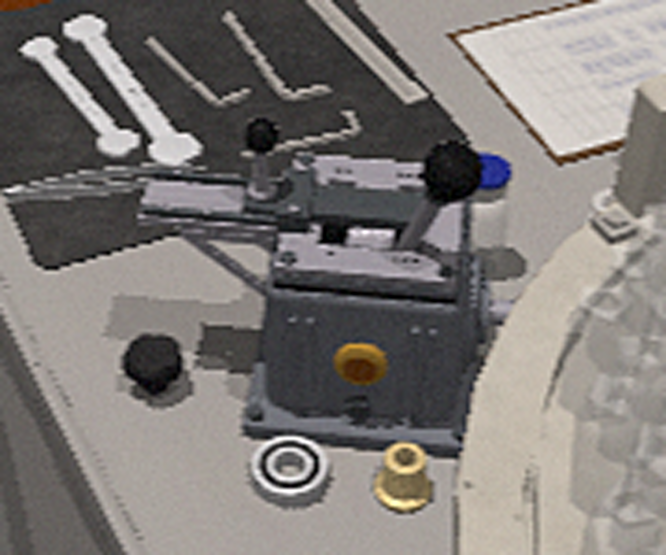

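View pics/side0.png

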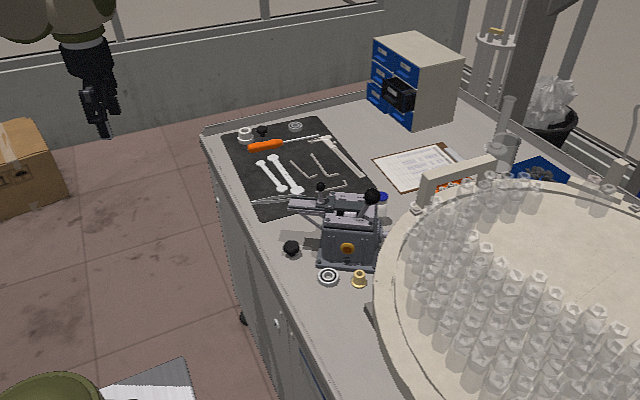

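```bash
cat > fit.py <<'E'
from h import *
from scipy.optimize import least_squares
ims={};Ps={}
def ray(n,uv,z):
    c,R,t=cam(n);o=-R.T@t;k=R.T@np.array([(uv[0]-c['cx'])/c['fx'],(uv[1]-c['cy'])/c['fy'],1]);return o+k*(z-o[2])/k[2]
def load(n,k):
    return cv2.imread(f'pics/{n}{k}.png'),np.load(f'{n}{k}.npy')
def blob(n,k,zlo,zhi,near,rad=.05):
    im,d=load(n,k);P=cloud(n,d);m=(d>0)&(P[...,2]>zlo)&(P[...,2]<zhi)&(np.hypot(P[...,0]-near[0],P[...,1]-near[1])<rad)
    dark=im.max(2)<45
    m&=dark
    nn,l,s,c=cv2.connectedComponentsWithStats(m.astype(np.uint8),connectivity=8)
    i=1+np.argmax(s[1:,4]);return c[i],s[i],np.median(P[l==i],0),P[l==i].max(0)
E
python3 - <<'E'
from fit import *
for n in('top','side'):
    for nm,zl,zh,near,zc in(('lever',.155,.205,(.523,.2),.179),('ball',.145,.18,(.493,.285),.1615)):
        c,s,md,mx=blob(n,'0',zl,zh,near);print(n,nm,c.round(1),s,md.round(4),mx.round(4),'ray',ray(n,c,zc).round(4))
E
```

```text
top lever [354.2 186.2] [346 178  17  17 201] [0.5259 0.1982 0.1896] [0.5416 0.2098 0.1957] ray [0.5276 0.1969 0.179 ]
top ball [305.  221.9] [300 217  11  11  90] [0.4665 0.2815 0.1678] [0.4757 0.2901 0.1716] ray [0.4671 0.2815 0.1615]
side lever [371.5 196.3] [363 188  17  18 208] [0.5195 0.1892 0.1863] [0.5364 0.2041 0.1946] ray [0.5243 0.1954 0.179 ]
side ball [320.  186.4] [316 182   9  10  67] [0.4621 0.2761 0.1657] [0.4707 0.2851 0.1719] ray [0.4644 0.281  0.1615]
```

```bash
cat >> fit.py <<'E'
def ov(n,k,C,yaw,out,b):
    im=cv2.imread(f'pics/{n}{k}.png');S=4
    im=cv2.resize(im[b[1]:b[3],b[0]:b[2]],None,fx=S,fy=S,interpolation=cv2.INTER_CUBIC)
    Rz=np.array([[np.cos(yaw),-np.sin(yaw),0],[np.sin(yaw),np.cos(yaw),0],[0,0,1]])
    def L(pts,col):
        q=proj(n,np.array(pts)@Rz.T+np.r_[C,0]);q=((q-np.array(b[:2])+.5)*S).astype(int);cv2.polylines(im,[q.reshape(-1,1,2)],True,col,1)
    L([(-.062,-.062,0),(.062,-.062,0),(.062,.062,0),(-.062,.062,0)],(0,255,0))
    L([(-.018,.122,.115),(.018,.122,.115),(.018,.05,.115),(-.018,.05,.115)],(0,0,255))
    L([(-.0075,-.02,.115),(.0075,-.02,.115),(.0075,.02,.115),(-.0075,.02,.115)],(255,255,0))
    for sx in(-1,1):
        for sy in(-1,1): L([(sx*.0075,sy*.019-.006,.115),(sx*.026,sy*.019-.006,.115),(sx*.026,sy*.019+.006,.115),(sx*.0075,sy*.019+.006,.115)],(0,255,255))
    cv2.imwrite('pics/'+out,im)
E
python3 - <<'E'
from fit import *
C=(.515,.2508);y=np.radians(57.6)
ov('top','0',C,y,'ovt.png',(255,140,385,275));ov('side','0',C,y,'ovs.png',(260,170,400,290))
E
```

```text
(no output)
```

View pics/ovt.png

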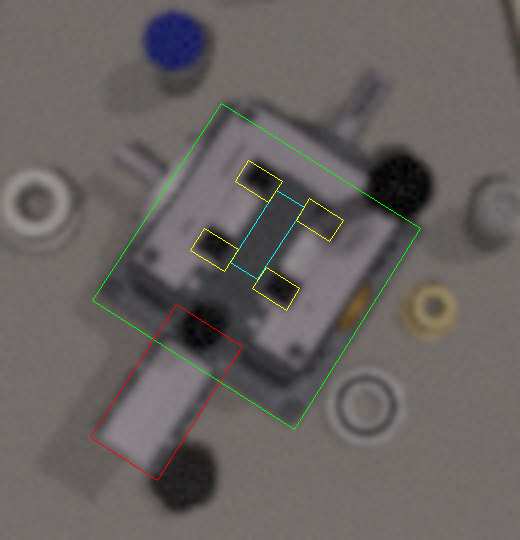

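View pics/ovs.png

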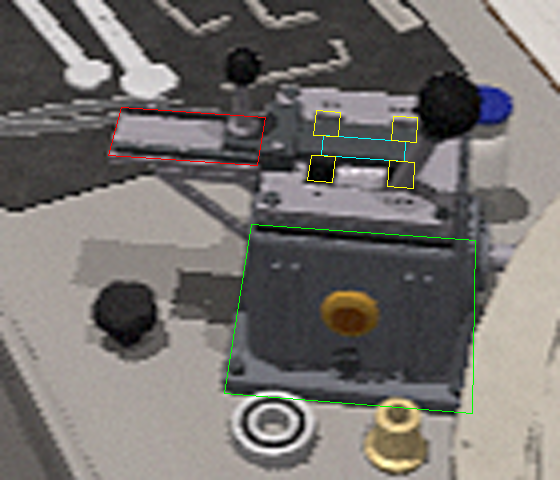

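```bash
python3 - <<'E'
from fit import *
ex=np.array([.536,.844]);ey=np.array([-.844,.536]);C=np.array([.515,.2508])
for n in('top','side'):
    im,d=load(n,'0');P=cloud(n,d);m=(d>0)
    g=np.stack([(P[...,:2]-C)@ex,(P[...,:2]-C)@ey],-1)
    print(n)
    for xa in np.arange(-.2,.2,.04):
        print(round(xa,2),[int(1000*P[...,2][m&(abs(g[...,0]-xa-.02)<.02)&(abs(g[...,1]-ya-.02)<.02)].max(initial=0)) for ya in np.arange(-.2,.24,.04)])
s=env.observe();T=s['position']
for nm,gx,gy in(('boltstart',0,.026),('lev1',-.085,-.04)):
    p=C+gx*ex+gy*ey;print(nm,p,s['tool_rot'][:2,:2].T@(p-T[:2])/.04)
E
```

```text
top
-0.2 [242, 243, 242, 189, 4, 3, 13, 14, 0, 0, 0]
-0.16 [243, 242, 242, 189, 23, 3, 4, 14, 14, 0, 0]
-0.12 [242, 241, 193, 185, 30, 15, 15, 10, 14, 0, 0]
-0.08 [249, 252, 248, 192, 195, 118, 116, 27, 26, 13, 0]
-0.04 [252, 251, 63, 193, 195, 129, 171, 122, 114, 14, 10]
0.0 [185, 5, 60, 119, 126, 132, 171, 121, 4, 12, 15]
0.04 [4, 71, 13, 119, 117, 120, 116, 5, 5, 6, 14]
0.08 [5, 69, 3, 78, 58, 56, 38, 7, 6, 6, 13]
0.12 [50, 4, 4, 6, 6, 37, 35, 7, 12, 15, 12]
0.16 [40, 37, 7, 4, 6, 8, 9, 9, 11, 11, 7]
side
-0.2 [241, 242, 241, 187, 16, 3, 13, 14, 0, 0, 0]
-0.16 [242, 241, 241, 187, 23, 2, 3, 13, 12, 0, 0]
-0.12 [241, 241, 192, 187, 29, 15, 16, 3, 13, 0, 0]
-0.08 [249, 251, 251, 192, 194, 117, 118, 27, 27, 14, 0]
-0.04 [250, 251, 0, 192, 193, 129, 172, 121, 119, 14, 11]
0.0 [184, 0, 0, 116, 125, 129, 170, 121, 121, 11, 14]
0.04 [0, 69, 50, 77, 116, 117, 117, 3, 3, 6, 14]
0.08 [0, 69, 2, 76, 0, 0, 1, 3, 5, 10, 13]
0.12 [0, 2, 4, 1, 0, 0, 4, 5, 12, 12, 12]
0.16 [0, 7, 7, 2, 6, 8, 11, 7, 11, 10, 10]
boltstart [0.493056 0.264736] [-10.12589792  -4.09459233]
lev1 [0.5032  0.15762] [-11.08159612  -6.60897141]
```

```bash
python3 - <<'E'
from fit import *
ex=np.array([.536,.844]);ey=np.array([-.844,.536]);C=np.array([.515,.2508])
H=0
for n in('top','side'):
    im,d=load(n,'0');P=cloud(n,d);m=(d>0)
    g=np.stack([(P[...,:2]-C)@ex,(P[...,:2]-C)@ey],-1)
    A=np.array([[int(1000*P[...,2][m&(abs(g[...,0]-xa)<.005)&(abs(g[...,1]-ya)<.005)].max(initial=0)) for ya in np.arange(-.13,.0,.01)] for xa in np.arange(-.16,.03,.01)])
    H=np.maximum(H,A)
print('      ',np.arange(-130,0,10))
for xa,r in zip(np.arange(-160,30,10),H):print(xa,r)
E
```

```text
[-130 -120 -110 -100  -90  -80  -70  -60  -50  -40  -30  -20  -10]
-160 [241 242 242 240 186 188 187 186  24  23   2   2   2]
-150 [239 241 241 241 186 187 189 185  24  25   2   3   2]
-140 [242 241 241 184 187 188 188 184   2   3   2   3   2]
-130 [241 241 240 187 188 188 186   2   2   2   2   2   2]
-120 [240 233 186 187 189 187 186   3   3   2   5   1   2]
-110 [240 234 186 187 188 187   3   1   3   2   3   3   2]
-100 [240 186 186 186 187 186  66   2   2   6  28  29   6]
-90 [183 190 192 186 186  69  66   1   3  28  29  29  27]
-80 [185 192 193 190 183  68  68   3   4  28  30  29   8]
-70 [248 249 190 184   3   3   3   2  12  13   9   2  10]
-60 [250 251 242   3   2   2   0  18  19 185 184  85  82]
-50 [250 250 243   3   2   0   0  19 189 192 193 183 117]
-40 [248   4   2   2   1   0   0  14 192 195 194 184 118]
-30 [  1   2   5   4   1   0   0  73 192 195 192 149 118]
-20 [  1   2   1   3   3   2  61  81 116 116 142 136 121]
-10 [  2   1  58  62  60  60  70  85 117 117 126 126 126]
0 [  3   2  59  62  62  63  70  85 117 117 124 125 125]
10 [  2   1   3   1   2   3  66  83 116 118 125 125 126]
20 [  4   4   2   3   1   2   1  76 116 117 118 116 117]
```

>>> jog_arm(plan=[[[0, 0, 0, 0, 0, 1.0], [0, 0, 0, 0, 0, 0.98], [-0.7, 0, 0, 0, 0, 0], [-0.8, 0, 0, 0, 0, 0], [-0.8, 0, 0, 0, 0, 0], [-0.8, 0, 0, 0, 0, 0], [-0.8, -0.3, 0, 0, 0, 0], [-0.8, -0.3, 0, 0, 0, 0], [-0.8, -0.3, 0, 0, 0, 0], [-0.4, 0, 0, 0, 0, 0]]], grip=-1, squeeze=20)

```text
time_s: 1.4
position: [0.3271, 0.3714, 0.2315]
tool_rot: [[-0.843, 0.538, 0.0], [0.538, 0.843, -0.0], [-0.0, -0.0, -1.0]]
ft_force: [-0.1, 0.2, -0.4]
grip_width: -0.0003
```

```bash
cat > st.py <<'E'
from h import *
ex=np.array([.536,.844]);ey=np.array([-.844,.536]);C=np.array([.515,.2508])
s=env.observe();p=s['position'][:2]-C;f=s['ft_force'];R=s['tool_rot']
print('t',s['time_s'],'g',(p@ex).round(4),(p@ey).round(4),'z',s['position'][2].round(4),'F ex,ey,z',(f[:2]@ex).round(1),(f[:2]@ey).round(1),f[2].round(1),'yawx',np.degrees(np.arctan2(R[1,0],R[0,0])).round(2),'tilt',R[:2,2].round(4),'gw',round(s['grip_width'],4))
E
python3 st.py
```

```text
t 1.4 g 0.001 0.2232 z 0.2315 F ex,ey,z 0.1 0.1 -0.4 yawx 147.47 tilt [ 0.0002 -0.0004] gw -0.0003
```

>>> jog_arm(plan=[[[-0.8, 0, 0, 0, 0, 0], [-0.8, 0, 0, 0, 0, 0], [-0.8, 0, 0, 0, 0, 0], [-0.8, 0, 0, 0, 0, 0], [-0.8, 0, 0, 0, 0, 0], [-0.8, 0, 0, 0, 0, 0], [-0.13, 0, 0, 0, 0, 0], [0, 0, 0, 0, 0, 0]]])

```text
time_s: 2.2
position: [0.4928, 0.2672, 0.231]
tool_rot: [[-0.843, 0.537, -0.001], [0.537, 0.843, -0.0], [0.0, -0.0, -1.0]]
ft_force: [-0.8, 0.9, -0.2]
grip_width: 0.0
```

```bash
python3 st.py
```

```text
t 2.2 g 0.0019 0.0275 z 0.231 F ex,ey,z 0.4 1.2 -0.2 yawx 147.5 tilt [-0.0006 -0.0001] gw 0.0
```

Down, then look.

>>> jog_arm(plan=[[[-0.05, -0.03, 0.5, 0, 0, 0], [0, 0, 0.6, 0, 0, 0], [0, 0, 0.6, 0, 0, 0], [0, 0, 0.5, 0, 0, 0], [0, 0, 0, 0, 0, 0]]])

```text
time_s: 2.7
position: [0.4913, 0.266, 0.1413]
tool_rot: [[-0.845, 0.535, -0.005], [0.535, 0.845, -0.001], [0.004, -0.004, -1.0]]
ft_force: [0.8, -0.5, 1.3]
grip_width: -0.0004
```

```bash
python3 st.py; python3 - <<'E'
from h import *
im,d=shot('side','s1.png');c=im[130:300,250:430,::-1];cv2.imwrite('pics/s1z.png',cv2.resize(c,None,fx=3.5,fy=3.5,interpolation=cv2.INTER_CUBIC))
E
```

```text
t 2.7 g 0.0001 0.0282 z 0.1413 F ex,ey,z 0.0 -1.0 1.3 yawx 147.65 tilt [-0.005  -0.0012] gw -0.0004
```

View pics/s1z.png

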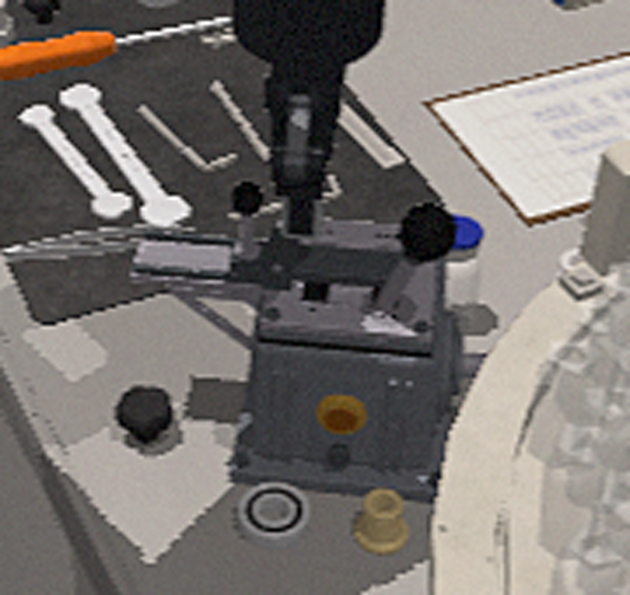

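>>> jog_arm(plan=[[[0.15, 0, 0, 0, 0, 0], [0.15, 0, 0, 0, 0, 0], [0.15, 0, 0, 0, 0, 0], [0.15, 0, 0, 0, 0, 0], [0.15, 0, 0, 0, 0, 0], [0.15, 0, 0, 0, 0, 0], [0.15, 0, 0, 0, 0, 0], [0.15, 0, 0, 0, 0, 0], [0.15, 0, 0, 0, 0, 0], [0.1, 0, 0, 0, 0, 0]]])

```text
time_s: 3.75
position: [0.444, 0.297, 0.1433]
tool_rot: [[-0.844, 0.536, -0.0], [0.536, 0.844, 0.0], [0.0, -0.0, -1.0]]
ft_force: [4.1, -0.4, 1.7]
grip_width: 0.0001
```

```bash
python3 st.py
```

```text
t 3.75 g 0.0009 0.0846 z 0.1433 F ex,ey,z 1.9 -3.7 1.7 yawx 147.6 tilt [-0.0001  0.0001] gw 0.0001
```

>>> jog_arm(plan=[[[0.07, 0, 0, 0, 0, 0], [0.05, 0, 0, 0, 0, 0], [0.03, 0, 0, 0, 0, 0], [0, 0, 0, 0, 0, 0]]])

```text
time_s: 4.15
position: [0.4392, 0.2998, 0.1432]
tool_rot: [[-0.844, 0.536, -0.001], [0.536, 0.844, -0.0], [0.0, -0.001, -1.0]]
ft_force: [2.0, 0.8, 1.8]
grip_width: 0.0001
```

```bash
python3 st.py; python3 - <<'E'
from h import *
for n in('side','top'):
    im,d=vision.get_image(n);P=cloud(n,d)
    for r in spotter.trace(n,'bolt_knob')[:1]:print(n,r['score'],r['rect'])
    b=(250,130,430,300) if n=='side' else (240,130,400,290)
    cv2.imwrite('pics/2%s.png'%n,cv2.resize(im[b[1]:b[3],b[0]:b[2],::-1],None,fx=3.5,fy=3.5,interpolation=cv2.INTER_CUBIC))
E
```

```text
t 4.15 g 0.0008 0.0903 z 0.1432 F ex,ey,z 1.7 -1.3 1.8 yawx 147.59 tilt [-0.0007 -0.0002] gw 0.0001
side 0.87 [287.4, 182.3, 337.6, 209.4]
```

View pics/2side.png

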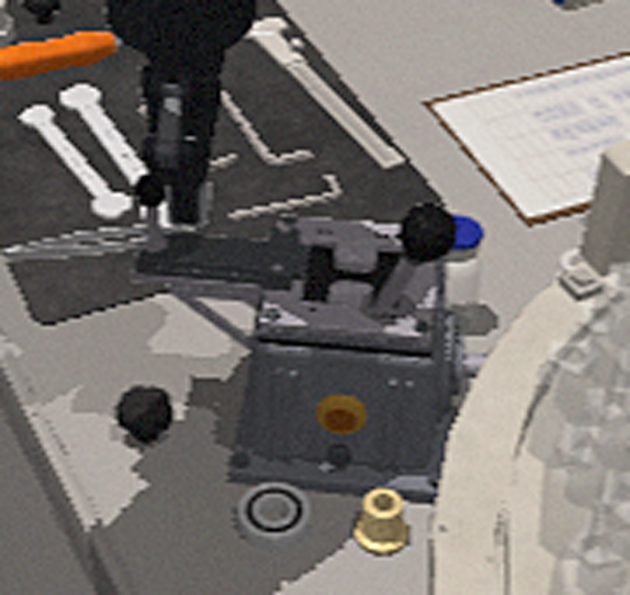

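```bash
python3 - <<'E'
from fit import *
ex=np.array([.536,.844]);ey=np.array([-.844,.536]);C=np.array([.515,.2508])
for uv in((292.5,183.5),(320,186.4)):
    p=ray('side',uv,.1615)[:2]-C;print(p@ex,p@ey)
E
```

```text
0.001402951493828941 0.11174468855708639
-0.001766892132705941 0.058907013920241655
```

>>> jog_arm(plan=[[[-0.4, 0, 0, 0, 0, 0], [-0.1, 0, -0.7, 0, 0, 0], [0, 0, -0.8, 0, 0, 0], [0, 0, -0.8, 0, 0, 0], [0, -0.7, 0, 0, 0, 0], [-0.7, -0.7, 0, 0, 0, 0], [-0.8, -0.75, 0, 0, 0, 0], [-0.6, 0, 0, 0, 0, 0], [-0.5, 0, 0, 0, 0, 0], [0, 0, 0, 0, 0, 0]]])

```text
time_s: 5.35
position: [0.4998, 0.1587, 0.2348]
tool_rot: [[-0.843, 0.539, -0.001], [0.539, 0.843, -0.0], [0.0, -0.001, -1.0]]
ft_force: [0.1, -0.2, 0.1]
grip_width: -0.0005
```

```bash
python3 st.py
```

```text
t 5.35 g -0.0859 -0.0366 z 0.2348 F ex,ey,z -0.1 -0.2 0.1 yawx 147.41 tilt [-0.0007 -0.0003] gw -0.0005
```

>>> jog_arm(plan=[[[0, 0, 0.6, 0, 0, 0], [0, 0, 0.6, 0, 0, 0], [0, 0, 0.5, 0, 0, 0], [0, 0.2, 0, 0, 0, 0], [0, 0.15, 0, 0, 0, 0], [0, 0.15, 0, 0, 0, 0], [0, 0.15, 0, 0, 0, 0], [0, 0.15, 0, 0, 0, 0], [0, 0.15, 0, 0, 0, 0], [0, 0, 0, 0, 0, 0]]])

```text
time_s: 6.35
position: [0.519, 0.1933, 0.1685]
tool_rot: [[-0.845, 0.536, 0.002], [0.536, 0.845, -0.0], [-0.002, 0.001, -1.0]]
ft_force: [-0.5, -0.5, 1.6]
grip_width: 0.0002
```

```bash
python3 st.py; python3 - <<'E'
from h import *
for n in('side','top'):
    im,d=shot(n,n+'3.png');np.save(n+'3.npy',d)
    b=(250,130,430,300) if n=='side' else (240,130,400,290)
    cv2.imwrite('pics/3%s.png'%n,cv2.resize(im[b[1]:b[3],b[0]:b[2],::-1],None,fx=3.5,fy=3.5,interpolation=cv2.INTER_CUBIC))
E
```

```text
t 6.35 g -0.0464 -0.0341 z 0.1685 F ex,ey,z -0.7 0.1 1.6 yawx 147.62 tilt [ 0.0017 -0.0001] gw 0.0002
```

View pics/3side.png

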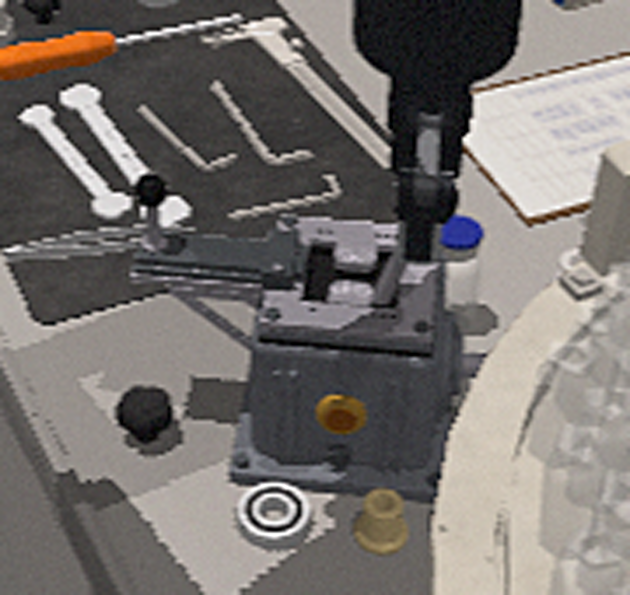

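View pics/3top.png

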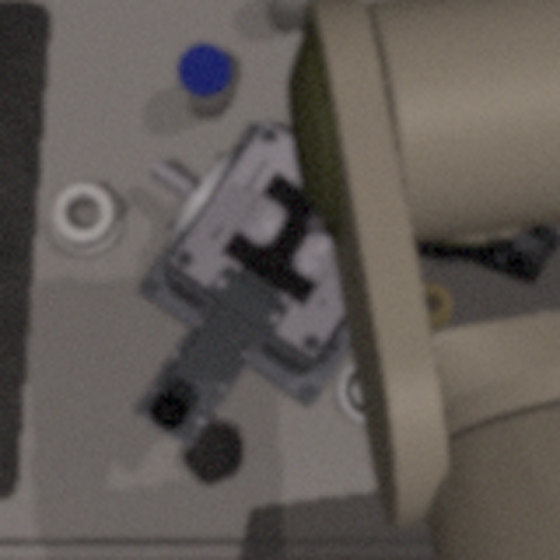

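```bash
python3 - <<'E'
from fit import *
ex=np.array([.536,.844]);ey=np.array([-.844,.536]);C=np.array([.515,.2508])
for uv,z in(((373.4,185.7),.187),((373.4,186.7),.187),((371.5,196.3),.179)):
    p=ray('side',uv,z)[:2]-C;print(p@ex,p@ey)
d=np.load('side3.npy');P=cloud('side',d);g=np.stack([(P[...,:2]-C)@ex,(P[...,:2]-C)@ey],-1)
print((P[178:195,366:382,2]*1000).astype(int)); print((g[178:195,366:382,0]*1000).astype(int))
E
```

```text
-0.02136327756272497 -0.03990182536055113
-0.02425471362653335 -0.039969787905911505
-0.04184702385936126 -0.037586669521442004
[[256 255 260 264 263 264 265 264 235 236 236 237 237 236 237   0]
 [262 262 263 263 264 262 264 263 255 255 256 256 256 234 236  -3]
 [262 262 261 262 262 263 262 261 260 263 262 262 263 232 232   1]
 [261 261 262 262 261 262 262 261 261 261 260 262 263   2   0   1]
 [261 261 261 261 261 260 262 261 261 260 260 260 262 259   2   2]
 [259 259 259 260 259 260 259 260 260 260 260 260 260 258   1   1]
 [258 257 258 259 258 257 258 259 258 259 260 258 259 257 188   0]
 [255 256 257 256 256 255 256 257 257 258 257 257 258 190 187   0]
 [254 254 255 254 254 255 254 255 256 254 255 254 256 188 186   0]
 [247 248 248 249 249 250 250 250 251 251 252 252 252 188 187  -2]
 [243 241 240 243 244 245 245 245 246 246 247 248 187 185 184   0]
 [237 237 239 239 238 239 239 239 240 241 242 242 184 186  -2   0]
 [232 233 233 233 233 234 233 236 234 234 235 237 183 180  -3   0]
 [220 219 220 219 221 221 220 220 230 230 231 230 181  -1   0   1]
 [219 218 218 218 219 219 220 218 
[... 913 characters left out ...]
0  -23
   -20  217]
 [-103 -104 -103 -104 -104 -106 -106 -106 -106 -107 -107 -107 -107  -25
   -24  216]
 [-100  -97  -97  -99 -101 -102 -102 -102 -103 -103 -104 -105  -27  -25
   -23  210]
 [ -95  -95  -97  -97  -96  -96  -96  -96  -98  -99 -100 -100  -27  -29
   209  207]
 [ -91  -92  -92  -92  -92  -93  -92  -95  -93  -92  -94  -95  -28  -24
   206  202]
 [ -79  -77  -79  -78  -79  -80  -78  -78  -90  -89  -91  -90  -28  199
   197  197]
 [ -80  -79  -79  -78  -79  -80  -81  -78  -77  -86  -84  -86  101   99
   102  101]
 [ -62  -61  -58  -56  -56  -77  -78  -79  -77  -81  -82   98   97   98
    97   98]
 [-654  -60  -59  -57  -59  -60  -62  -61  -55  -52   95   95   94   96
    94   96]]
```

>>> jog_arm(plan=[[[0, 0.12, 0, 0, 0, 0], [0, 0.12, 0, 0, 0, 0], [0, 0.1, 0, 0, 0, 0], [0, 0.07, 0, 0, 0, 0], [0, 0, 0, 0, 0, 0]]])

```text
time_s: 6.95
position: [0.5274, 0.2071, 0.1672]
tool_rot: [[-0.844, 0.536, 0.0], [0.536, 0.844, 0.0], [0.0, 0.0, -1.0]]
ft_force: [-1.0, -1.6, 1.8]
grip_width: 0.0
```

```bash
python3 st.py
```

```text
t 6.95 g -0.0303 -0.0339 z 0.1672 F ex,ey,z -1.9 0.0 1.8 yawx 147.6 tilt [0.0001 0.0003] gw 0.0
```

>>> jog_arm(plan=[[[0, -0.3, 0, 0, 0, 0], [0, -0.5, 0, 0, 0, 0], [0, 0, -0.7, 0, 0, 0], [0, 0, -0.8, 0, 0, 0], [0, 0, -0.6, 0, 0, 0], [0.8, 0, 0, 0, 0, 0], [0.8, 0, 0, 0, 0, 0], [0, 0, 0, 0, 0, 0]]])

```text
time_s: 7.75
position: [0.4532, 0.2151, 0.2516]
tool_rot: [[-0.845, 0.534, -0.0], [0.534, 0.845, 0.001], [0.001, 0.001, -1.0]]
ft_force: [0.9, -0.1, 0.2]
grip_width: 0.0001
```

```bash
python3 st.py; python3 - <<'E'
from fit import *
ex=np.array([.536,.844]);ey=np.array([-.844,.536]);C=np.array([.515,.2508])
n='side';im,d=shot(n,n+'4.png');np.save(n+'4.npy',d)
b=(250,130,430,300);cv2.imwrite('pics/4%s.png'%n,cv2.resize(im[b[1]:b[3],b[0]:b[2],::-1],None,fx=3.5,fy=3.5,interpolation=cv2.INTER_CUBIC))
p=C+ex*0-ey*.04
c,s,md,mx=blob('side','4',.155,.21,p,.04);print(c,s,md,mx);q=ray('side',c,.1845)[:2]-C;print(q@ex,q@ey)
E
```

```text
t 7.75 g -0.0633 0.033 z 0.2516 F ex,ey,z 0.4 -0.8 0.2 yawx 147.72 tilt [-0.0005  0.0012] gw 0.0001
[372.35121951 181.57560976] [365 173  16  19 205] [0.53981107 0.22050612 0.1899767 ] [0.55578169 0.2347281  0.19922791]
-0.00621940873430991 -0.03781337967364854
```

View pics/4side.png

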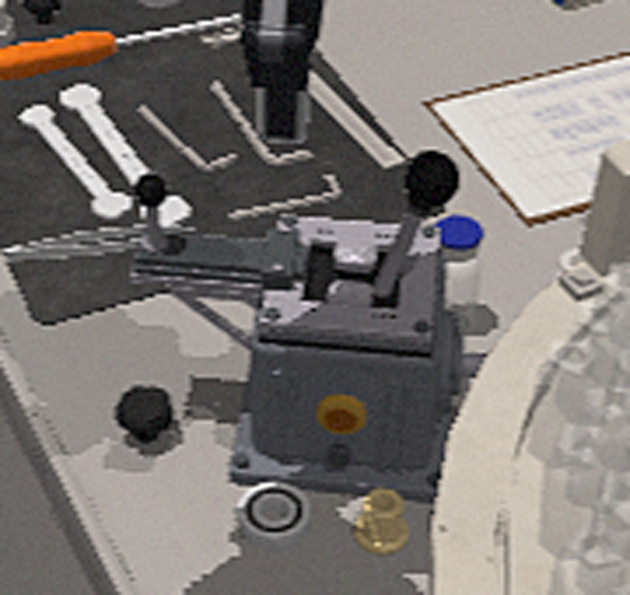

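>>> jog_arm(plan=[[[-0.8, 0, 0, 0, 0, 0], [-0.85, 0, 0, 0, 0, 0], [0, 0, 0.6, 0, 0, 0], [0, 0, 0.8, 0, 0, 0], [0, 0, 0.7, 0, 0, 0], [0, 0.3, 0, 0, 0, 0], [0, 0.3, 0, 0, 0, 0], [0, 0.2, 0, 0, 0, 0], [0, 0.08, 0, 0, 0, 0], [0, 0, 0, 0, 0, 0]]])

```text
time_s: 8.8
position: [0.5312, 0.2088, 0.1682]
tool_rot: [[-0.845, 0.536, 0.002], [0.536, 0.845, 0.0], [-0.001, 0.001, -1.0]]
ft_force: [-0.8, 0.5, -0.2]
grip_width: -0.0001
```

```bash
python3 st.py
```

```text
t 8.8 g -0.0268 -0.0362 z 0.1682 F ex,ey,z -0.0 0.9 -0.2 yawx 147.62 tilt [0.0019 0.0002] gw -0.0001
```

>>> jog_arm(plan=[[[0, -0.3, 0, 0, 0, 0], [0, -0.4, 0, 0, 0, 0], [0, 0, -0.7, 0, 0, 0], [0, 0, -0.8, 0, 0, 0], [0, 0, -0.7, 0, 0, 0], [0, 0.7, 0, 0, 0, 0], [0, 0.7, 0, 0, 0, 0], [-0.7, 0, 0, 0, 0, 0], [-0.7, 0, 0, 0, 0, 0], [0, 0, 0, 0, 0, 0]]])

```text
time_s: 9.8
position: [0.5944, 0.1996, 0.2545]
tool_rot: [[-0.843, 0.538, -0.0], [0.538, 0.843, -0.0], [0.0, -0.0, -1.0]]
ft_force: [0.1, 0.2, -0.2]
grip_width: -0.0004
```

```bash
python3 st.py; python3 - <<'E'
from fit import *
ex=np.array([.536,.844]);ey=np.array([-.844,.536]);C=np.array([.515,.2508])
n='side';im,d=shot(n,n+'5.png');np.save(n+'5.npy',d)
b=(250,130,430,300);cv2.imwrite('pics/5%s.png'%n,cv2.resize(im[b[1]:b[3],b[0]:b[2],::-1],None,fx=3.5,fy=3.5,interpolation=cv2.INTER_CUBIC))
p=C+ex*0-ey*.04
c,s,md,mx=blob('side','5',.155,.21,p,.04);print(c,s,md,mx);q=ray('side',c,.1845)[:2]-C;print(q@ex,q@ey)
E
```

```text
t 9.8 g -0.0006 -0.0944 z 0.2545 F ex,ey,z 0.2 0.0 -0.2 yawx 147.44 tilt [-0.0003 -0.0003] gw -0.0004
[372.51470588 180.19607843] [365 172  16  19 204] [0.54202168 0.22384876 0.19088671] [0.5589085  0.23670734 0.19866457]
-0.002057562073035259 -0.03800635459960098
```

View pics/5side.png

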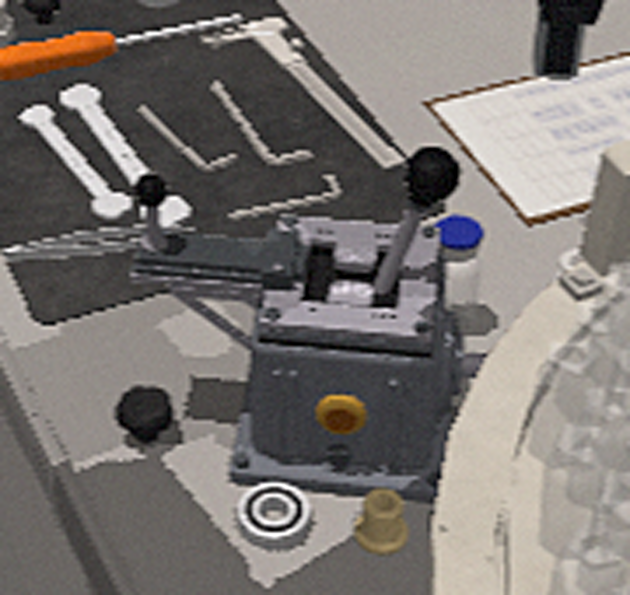

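>>> jog_arm(plan=[[[0, 0.02, 0.7, 0, 0, 0], [0, 0, 0.7, 0, 0, 0], [0, 0, 0.65, 0, 0, 0], [0.3, 0, 0, 0, 0, 0], [0.25, 0, 0, 0, 0, 0], [0.15, 0, 0, 0, 0, 0], [0.12, 0, 0, 0, 0, 0], [0.12, 0, 0, 0, 0, 0], [0.12, 0, 0, 0, 0, 0], [0.12, 0, 0, 0, 0, 0]]])

```text
time_s: 10.85
position: [0.5548, 0.228, 0.1757]
tool_rot: [[-0.844, 0.536, 0.006], [0.536, 0.844, 0.0], [-0.005, 0.004, -1.0]]
ft_force: [4.6, -2.7, 3.2]
grip_width: -0.0002
```

```bash
python3 st.py
```

```text
t 10.85 g 0.0021 -0.0458 z 0.1757 F ex,ey,z 0.2 -5.3 3.2 yawx 147.57 tilt [0.0064 0.0004] gw -0.0002
```

>>> jog_arm(plan=[[[0.12, 0, 0, 0, 0, 0], [0.12, 0, 0, 0, 0, 0], [0.12, 0, 0, 0, 0, 0], [0.12, 0, 0, 0, 0, 0], [0.12, 0, 0, 0, 0, 0], [0.12, 0, 0, 0, 0, 0]]])

```text
time_s: 11.45
position: [0.5288, 0.2436, 0.1733]
tool_rot: [[-0.844, 0.536, -0.0], [0.536, 0.844, 0.0], [0.0, 0.0, -1.0]]
ft_force: [3.8, 0.1, 2.4]
grip_width: 0.0002
```

```bash
python3 st.py
```

```text
t 11.45 g 0.0013 -0.0155 z 0.1733 F ex,ey,z 2.1 -3.1 2.4 yawx 147.59 tilt [-0.0001  0.0001] gw 0.0002
```

>>> jog_arm(plan=[[[0.12, 0, 0, 0, 0, 0], [0.12, 0, 0, 0, 0, 0], [0.12, 0, 0, 0, 0, 0], [0.12, 0, 0, 0, 0, 0], [0.08, 0, 0, 0, 0, 0], [0, 0, 0, 0, 0, 0]]])

```text
time_s: 12.05
position: [0.5095, 0.2554, 0.1729]
tool_rot: [[-0.844, 0.536, -0.001], [0.536, 0.844, -0.001], [0.001, -0.001, -1.0]]
ft_force: [2.6, -0.7, -1.8]
grip_width: 0.0001
```

```bash
python3 st.py
```

```text
t 12.05 g 0.001 0.0071 z 0.1729 F ex,ey,z 0.8 -2.5 -1.8 yawx 147.61 tilt [-0.0015 -0.0005] gw 0.0001
```

>>> jog_arm(plan=[[[0.04, 0, 0, 0, 0, 0], [0.04, 0, 0, 0, 0, 0], [0.03, 0, 0, 0, 0, 0], [0, 0, 0, 0, 0, 0]]])

```text
time_s: 12.45
position: [0.5063, 0.2576, 0.1732]
tool_rot: [[-0.844, 0.536, -0.001], [0.536, 0.844, -0.0], [0.0, -0.001, -1.0]]
ft_force: [2.7, -2.6, -3.3]
grip_width: 0.0
```

```bash
python3 st.py
```

```text
t 12.45 g 0.0011 0.011 z 0.1732 F ex,ey,z -0.7 -3.7 -3.3 yawx 147.58 tilt [-0.0006 -0.0004] gw 0.0
```

>>> jog_arm(plan=[[[0.04, 0, 0, 0, 0, 0], [0, 0, 0, 0, 0, 0], [-0.3, 0, 0, 0, 0, 0], [-0.3, 0, 0, 0, 0, 0], [0, 0, -0.7, 0, 0, 0], [0, 0, -0.8, 0, 0, 0], [0, -0.6, -0.5, 0, 0, 0], [0, -0.8, 0, 0, 0, 0], [0, 0, 0, 0, 0, 0]]])

```text
time_s: 13.35
position: [0.4948, 0.1964, 0.2544]
tool_rot: [[-0.843, 0.538, 0.001], [0.538, 0.843, 0.0], [-0.0, 0.001, -1.0]]
ft_force: [0.6, 0.4, -1.0]
grip_width: 0.0
```

```bash
python3 st.py; python3 - <<'E'
from fit import *
ex=np.array([.536,.844]);ey=np.array([-.844,.536]);C=np.array([.515,.2508])
n='side';im,d=shot(n,n+'6.png');np.save(n+'6.npy',d)
b=(250,130,430,300);cv2.imwrite('pics/6%s.png'%n,cv2.resize(im[b[1]:b[3],b[0]:b[2],::-1],None,fx=3.5,fy=3.5,interpolation=cv2.INTER_CUBIC))
p=C+ex*0+ey*.04
c,s,md,mx=blob('side','6',.155,.21,p,.04);print(c,s,md,mx);q=ray('side',c,.1845)[:2]-C;print(q@ex,q@ey)
E
```

```text
t 13.35 g -0.0568 -0.0121 z 0.2544 F ex,ey,z 0.7 -0.2 -1.0 yawx 147.47 tilt [0.0007 0.0002] gw 0.0
[332.07462687 176.99004975] [324 169  16  18 201] [0.48135518 0.26425491 0.19053981] [0.49689544 0.28173314 0.19909052]
-0.0003878547460415598 0.03647853492007601
```

View pics/6side.png

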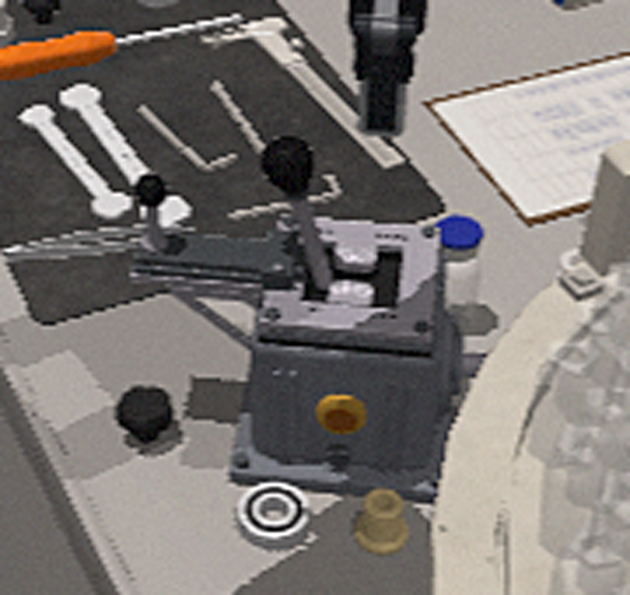

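>>> jog_arm(plan=[[[0.6, 0, 0, 0, 0, 0], [0.63, 0, 0, 0, 0, 0], [0, 0, 0.7, 0, 0, 0], [0, 0, 0.8, 0, 0, 0], [0, 0, 0.65, 0, 0, 0], [0, 0.3, 0, 0, 0, 0], [0, 0.2, 0, 0, 0, 0], [0, 0.12, 0, 0, 0, 0], [0, 0.12, 0, 0, 0, 0], [0, 0.12, 0, 0, 0, 0]]])

```text
time_s: 14.4
position: [0.4726, 0.254, 0.1682]
tool_rot: [[-0.844, 0.536, 0.001], [0.536, 0.844, -0.001], [-0.001, -0.0, -1.0]]
ft_force: [-1.1, -3.9, 3.0]
grip_width: -0.0001
```

```bash
python3 st.py
```

```text
t 14.4 g -0.02 0.0375 z 0.1682 F ex,ey,z -3.9 -1.1 3.0 yawx 147.59 tilt [ 0.0007 -0.0006] gw -0.0001
```

>>> jog_arm(plan=[[[0, 0.12, 0, 0, 0, 0], [0, 0.12, 0, 0, 0, 0], [0, 0.12, 0, 0, 0, 0], [0, 0.12, 0, 0, 0, 0]]])

```text
time_s: 14.8
position: [0.4829, 0.2702, 0.1673]
tool_rot: [[-0.844, 0.536, -0.0], [0.536, 0.844, -0.0], [-0.0, -0.0, -1.0]]
ft_force: [-0.0, -4.3, 0.7]
grip_width: -0.0
```

```bash
python3 st.py
```

```text
t 14.8 g -0.0008 0.0375 z 0.1673 F ex,ey,z -3.7 -2.3 0.7 yawx 147.58 tilt [-0.     -0.0003] gw -0.0
```

>>> jog_arm(plan=[[[0, 0.1, 0, 0, 0, 0], [0, 0.06, 0, 0, 0, 0], [0, 0.04, 0, 0, 0, 0], [0, 0, 0, 0, 0, 0]]])

```text
time_s: 15.2
position: [0.4869, 0.2769, 0.167]
tool_rot: [[-0.844, 0.536, -0.001], [0.536, 0.844, -0.0], [0.0, -0.0, -1.0]]
ft_force: [-0.4, -3.2, -1.8]
grip_width: -0.0001
```

```bash
python3 st.py
```

```text
t 15.2 g 0.007 0.0377 z 0.167 F ex,ey,z -2.9 -1.4 -1.8 yawx 147.59 tilt [-0.0006 -0.    ] gw -0.0001
```

Small steps to the stop, watching the force.

>>> jog_arm(plan=[[[0, 0.04, 0, 0, 0, 0], [0, 0.03, 0, 0, 0, 0], [0, 0, 0, 0, 0, 0]]])

```text
time_s: 15.5
position: [0.4883, 0.2793, 0.1672]
tool_rot: [[-0.844, 0.536, -0.0], [0.536, 0.844, 0.0], [0.0, -0.0, -1.0]]
ft_force: [-1.5, -3.1, -1.9]
grip_width: 0.0003
```

```bash
python3 st.py
```

```text
t 15.5 g 0.0097 0.0378 z 0.1672 F ex,ey,z -3.4 -0.4 -1.9 yawx 147.59 tilt [-0.0004  0.    ] gw 0.0003
```

>>> jog_arm(plan=[[[0, 0.03, 0, 0, 0, 0], [0, 0, 0, 0, 0, 0]]])

```text
time_s: 15.7
position: [0.4889, 0.2802, 0.1672]
tool_rot: [[-0.844, 0.536, -0.0], [0.536, 0.844, -0.0], [0.0, -0.0, -1.0]]
ft_force: [-1.3, -4.4, -2.0]
grip_width: -0.0001
```

```bash
python3 st.py
```

```text
t 15.7 g 0.0109 0.0378 z 0.1672 F ex,ey,z -4.4 -1.3 -2.0 yawx 147.59 tilt [-0.0004 -0.0002] gw -0.0001
```

>>> jog_arm(plan=[[[0, 0.03, 0, 0, 0, 0], [0, 0, 0, 0, 0, 0]]])

```text
time_s: 15.9
position: [0.4894, 0.2809, 0.1671]
tool_rot: [[-0.844, 0.536, -0.001], [0.536, 0.844, -0.001], [0.0, -0.001, -1.0]]
ft_force: [-2.9, -6.3, -2.4]
grip_width: 0.0
```

```bash
python3 st.py
```

```text
t 15.9 g 0.0117 0.0378 z 0.1671 F ex,ey,z -6.9 -0.9 -2.4 yawx 147.58 tilt [-0.0012 -0.0009] gw 0.0
```

>>> jog_arm(plan=[[[0, -0.3, 0, 0, 0, 0], [0, -0.5, 0, 0, 0, 0], [0, -0.3, -0.7, 0, 0, 0], [0, 0, -0.8, 0, 0, 0], [0, 0, -0.5, 0, 0, 0], [0, 0, 0, 0, 0, 0]]])

```text
time_s: 16.5
position: [0.4675, 0.245, 0.2508]
tool_rot: [[-0.844, 0.536, 0.008], [0.536, 0.844, 0.003], [-0.005, 0.007, -1.0]]
ft_force: [0.7, 0.2, 0.3]
grip_width: 0.0003
```

```bash
python3 st.py; python3 - <<'E'
from fit import *
ex=np.array([.536,.844]);ey=np.array([-.844,.536]);C=np.array([.515,.2508])
n='side';im,d=shot(n,n+'7.png');np.save(n+'7.npy',d)
b=(250,130,430,300);cv2.imwrite('pics/7%s.png'%n,cv2.resize(im[b[1]:b[3],b[0]:b[2],::-1],None,fx=3.5,fy=3.5,interpolation=cv2.INTER_CUBIC))
p=C+ex*.04+ey*.04
c,s,md,mx=blob('side','7',.155,.21,p,.04);print(c,s,md,mx);q=ray('side',c,.179)[:2]-C;print(q@ex,q@ey)
E
```

```text
t 16.5 g -0.0304 0.0369 z 0.2508 F ex,ey,z 0.6 -0.5 0.3 yawx 147.6 tilt [0.0078 0.0033] gw 0.0003
[333.99418605 168.40116279] [327 161  14  17 172] [0.49991677 0.29276897 0.18440021] [0.5140077  0.30929265 0.19422991]
0.03425919300723146 0.036026874685678806
```

View pics/7side.png

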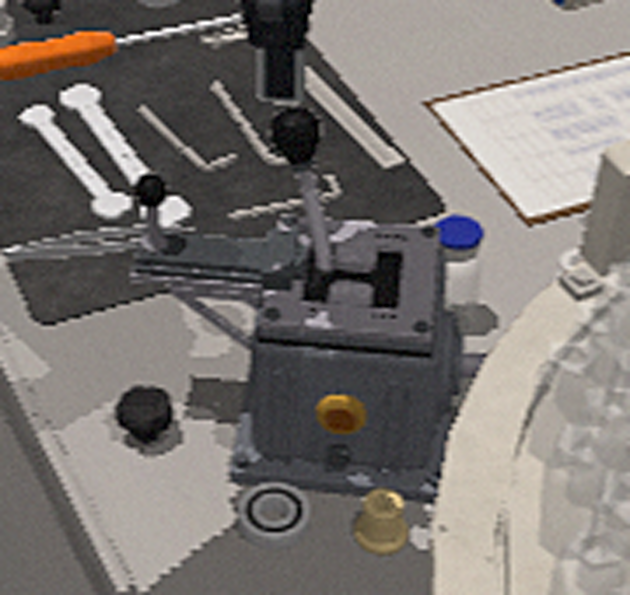

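>>> jog_arm(plan=[[[0.5, 0, 0, 0, 0, 0], [0.7, 0.2, 0, 0, 0, 0], [0.7, 0.2, 0, 0, 0, 0], [0.7, 0.2, 0, 0, 0, 0], [0.5, 0.16, 0, 0, 0, 0], [0.4, 0, 0, 0, 0, 0], [0, 0, 0, 0, 0, 0]]])

```text
time_s: 17.25
position: [0.3621, 0.3456, 0.2468]
tool_rot: [[-0.846, 0.534, -0.001], [0.534, 0.846, -0.0], [0.001, -0.001, -1.0]]
ft_force: [0.2, -0.6, 0.3]
grip_width: 0.0
```

```bash
python3 st.py; python3 - <<'E'
from fit import *
ex=np.array([.536,.844]);ey=np.array([-.844,.536]);C=np.array([.515,.2508])
for n in('top','side'):
    im,d=shot(n,n+'8.png');np.save(n+'8.npy',d)
    b=(250,130,430,300) if n=='side' else (240,130,400,290)
    cv2.imwrite('pics/8%s.png'%n,cv2.resize(im[b[1]:b[3],b[0]:b[2],::-1],None,fx=3.5,fy=3.5,interpolation=cv2.INTER_CUBIC))
    for nm,zl,zh,g,zc,r in(('lever',.155,.205,(.04,.04),.179,.05),('ball',.145,.18,(0,.112),.1615,.03)):
      try:
        c,s,md,mx=blob(n,'8',zl,zh,C+ex*g[0]+ey*g[1],r);q=ray(n,c,zc)[:2]-C;print(n,nm,c.round(1),s,mx.round(4),(q@ex).round(4),(q@ey).round(4))
      except Exception as e:print(n,nm,e)
E
```

```text
t 17.25 g -0.0019 0.1799 z 0.2468 F ex,ey,z -0.3 -0.5 0.3 yawx 147.73 tilt [-0.0014 -0.0003] gw 0.0
top lever [293.2 197.9] [285 190  17  17 208] [0.5199 0.3158 0.1944] 0.0387 0.0344
top ball attempt to get argmax of an empty sequence
side lever [334.1 168.5] [327 161  14  18 182] [0.5147 0.3096 0.1947] 0.0338 0.0358
side ball [292.5 183.9] [288 180  10   9  66] [0.428  0.3144 0.1712] 0.0001 0.1115
```

View pics/8top.png

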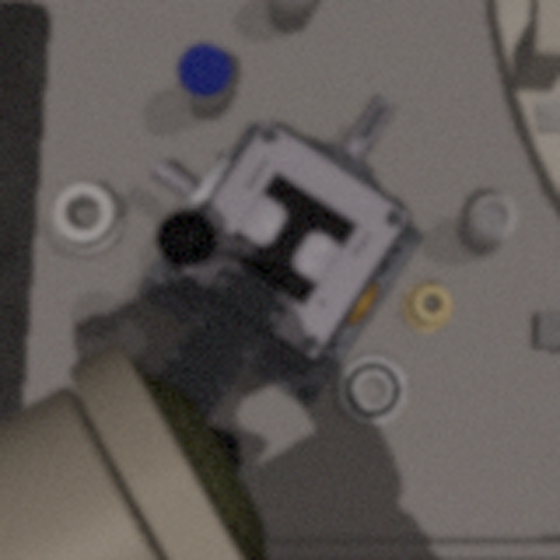

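View pics/8side.png

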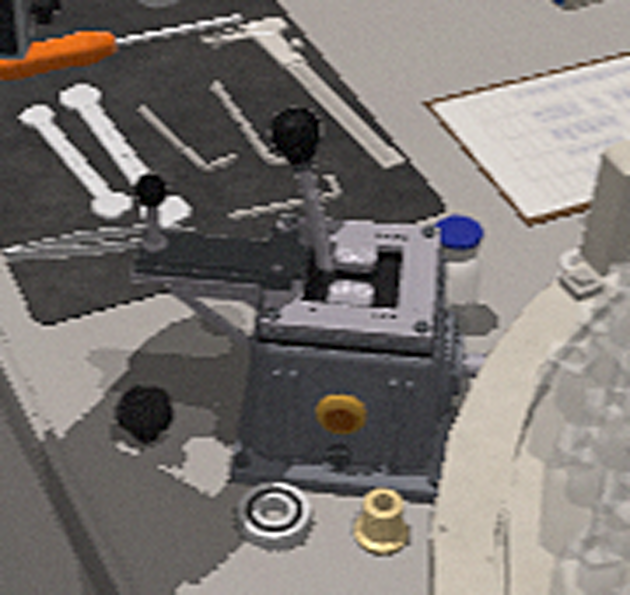

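>>> jog_arm(plan=[[[-0.7, 0.2, 0, 0, 0, 0], [-0.8, 0.3, 0, 0, 0, 0], [-0.8, 0.3, 0, 0, 0, 0], [-0.8, 0.17, 0, 0, 0, 0], [-0.8, 0, 0, 0, 0, 0], [-0.8, 0, 0, 0, 0, 0], [-0.3, 0, 0, 0, 0, 0], [0, 0, 0, 0, 0, 0]]])

```text
time_s: 18.15
position: [0.555, 0.2688, 0.2465]
tool_rot: [[-0.843, 0.539, -0.001], [0.539, 0.843, -0.0], [0.001, -0.001, -1.0]]
ft_force: [-0.0, -0.1, -0.2]
grip_width: -0.0002
```

```bash
python3 st.py
```

```text
t 18.15 g 0.0366 -0.0241 z 0.2465 F ex,ey,z -0.1 -0.1 -0.2 yawx 147.42 tilt [-0.0009 -0.0002] gw -0.0002
```

>>> jog_arm(plan=[[[0, 0.03, 0.6, 0, 0, 0], [0, 0, 0.7, 0, 0, 0], [0, 0, 0.65, 0, 0, 0], [0.3, 0, 0, 0, 0, 0], [0.25, 0, 0, 0, 0, 0], [0.12, 0, 0, 0, 0, 0], [0.05, 0, 0, 0, 0, 0], [0.05, 0, 0, 0, 0, 0], [0, 0, 0, 0, 0, 0]]])

```text
time_s: 19.05
position: [0.5285, 0.288, 0.1698]
tool_rot: [[-0.844, 0.536, 0.001], [0.536, 0.844, 0.0], [-0.001, 0.001, -1.0]]
ft_force: [0.9, -0.4, -0.5]
grip_width: -0.0001
```

```bash
python3 st.py
```

```text
t 19.05 g 0.0386 0.0085 z 0.1698 F ex,ey,z 0.2 -1.0 -0.5 yawx 147.59 tilt [0.0008 0.0002] gw -0.0001
```

>>> jog_arm(plan=[[[0.04, 0, 0, 0, 0, 0], [0.03, 0, 0, 0, 0, 0], [0, 0, 0, 0, 0, 0]]])

```text
time_s: 19.35
position: [0.5264, 0.2891, 0.1694]
tool_rot: [[-0.844, 0.536, 0.001], [0.536, 0.844, -0.0], [-0.001, 0.0, -1.0]]
ft_force: [0.0, -0.7, -0.2]
grip_width: 0.0003
```

```bash
python3 st.py
```

```text
t 19.35 g 0.0385 0.0109 z 0.1694 F ex,ey,z -0.6 -0.4 -0.2 yawx 147.57 tilt [ 0.0006 -0.0003] gw 0.0003
```

>>> jog_arm(plan=[[[0.04, 0, 0, 0, 0, 0], [0, 0, 0, 0, 0, 0]]])

```text
time_s: 19.55
position: [0.525, 0.29, 0.1692]
tool_rot: [[-0.844, 0.536, 0.0], [0.536, 0.844, -0.0], [-0.001, -0.0, -1.0]]
ft_force: [3.4, -2.2, -1.7]
grip_width: 0.0002
```

>>> jog_arm(plan=[[[0.03, 0, 0, 0, 0, 0], [0, 0, 0, 0, 0, 0]]])

```text
time_s: 19.75
position: [0.5239, 0.2907, 0.1691]
tool_rot: [[-0.844, 0.536, 0.0], [0.536, 0.844, -0.0], [-0.0, -0.0, -1.0]]
ft_force: [3.6, -3.1, -3.1]
grip_width: -0.0001
```

```bash
python3 st.py
```

```text
t 19.75 g 0.0384 0.0139 z 0.1691 F ex,ey,z -0.7 -4.7 -3.1 yawx 147.58 tilt [ 0.0001 -0.0004] gw -0.0001
```

>>> jog_arm(plan=[[[0.03, 0, 0, 0, 0, 0], [0, 0, 0, 0, 0, 0]]])

```text
time_s: 19.95
position: [0.5232, 0.2911, 0.1691]
tool_rot: [[-0.844, 0.536, 0.001], [0.536, 0.844, -0.001], [-0.001, -0.0, -1.0]]
ft_force: [5.0, -4.6, -4.5]
grip_width: -0.0002
```

```bash
python3 st.py
```

```text
t 19.95 g 0.0384 0.0147 z 0.1691 F ex,ey,z -1.2 -6.7 -4.5 yawx 147.57 tilt [ 0.0007 -0.0009] gw -0.0002
```

>>> jog_arm(plan=[[[-0.3, 0, 0, 0, 0, 0], [-0.3, 0, 0, 0, 0, 0], [0, 0, -0.7, 0, 0, 0], [0, 0, -0.8, 0, 0, 0], [0, -0.5, -0.5, 0, 0, 0], [0.6, -0.48, 0, 0, 0, 0], [0.8, 0, 0, 0, 0, 0], [0.8, 0, 0, 0, 0, 0], [0.8, 0, 0, 0, 0, 0], [0.8, 0, 0, 0, 0, 0]]])

```text
time_s: 20.95
position: [0.393, 0.3274, 0.2496]
tool_rot: [[-0.844, 0.537, -0.0], [0.537, 0.844, 0.001], [0.001, 0.0, -1.0]]
ft_force: [0.2, 0.9, -0.0]
grip_width: -0.0001
```

>>> jog_arm(plan=[[[0.5, 0, 0, 0, 0, 0], [0, 0, 0, 0, 0, 0]]])

```text
time_s: 21.15
position: [0.3755, 0.3387, 0.2498]
tool_rot: [[-0.845, 0.534, -0.0], [0.534, 0.845, 0.001], [0.001, 0.0, -1.0]]
ft_force: [-0.4, 0.6, -0.1]
grip_width: -0.0001
```

```bash
python3 st.py; python3 - <<'E'
from fit import *
ex=np.array([.536,.844]);ey=np.array([-.844,.536]);C=np.array([.515,.2508])
for n in('top','side'):
    im,d=shot(n,n+'9.png');np.save(n+'9.npy',d)
    b=(250,130,430,300) if n=='side' else (240,130,400,290)
    cv2.imwrite('pics/9%s.png'%n,cv2.resize(im[b[1]:b[3],b[0]:b[2],::-1],None,fx=3.5,fy=3.5,interpolation=cv2.INTER_CUBIC))
    for nm,zl,zh,g,zc,r in(('lever',.155,.205,(.04,.04),.179,.05),('ball',.145,.18,(0,.112),.1615,.03)):
      try:
        c,s,md,mx=blob(n,'9',zl,zh,C+ex*g[0]+ey*g[1],r);q=ray(n,c,zc)[:2]-C;print(n,nm,c.round(1),s,mx.round(4),(q@ex).round(4),(q@ey).round(4))
      except Exception as e:print(n,nm,e)
E
```

```text
t 21.15 g -0.0006 0.1648 z 0.2498 F ex,ey,z 0.3 0.6 -0.1 yawx 147.72 tilt [-0.0004  0.0008] gw -0.0001
top lever [292.5 199.2] [285 191  17  17 216] [0.5179 0.3159 0.1952] 0.0385 0.0369
top ball attempt to get argmax of an empty sequence
side lever [333.1 168.5] [326 161  15  18 175] [0.5132 0.3106 0.1939] 0.0337 0.0377
side ball [292.4 184. ] [288 180  10   9  65] [0.4281 0.312  0.1721] -0.0 0.1116
```

View pics/9side.png

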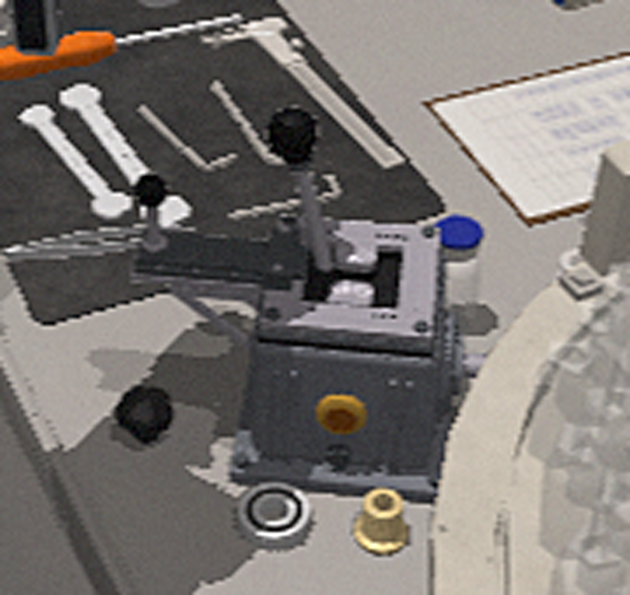

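>>> jog_arm(plan=[[[0, 0, 0.6, 0, 0, 0], [0, 0, 0.8, 0, 0, 0], [0, 0, 0.8, 0, 0, 0], [0, 0, 0.5, 0, 0, 0], [-0.3, 0, 0, 0, 0, 0], [-0.3, 0, 0, 0, 0, 0], [-0.15, 0, 0, 0, 0, 0], [-0.12, 0, 0, 0, 0, 0], [-0.12, 0, 0, 0, 0, 0], [-0.12, 0, 0, 0, 0, 0]]])

```text
time_s: 22.25
position: [0.4146, 0.314, 0.1419]
tool_rot: [[-0.844, 0.536, 0.001], [0.536, 0.844, 0.001], [-0.0, 0.001, -1.0]]
ft_force: [-1.8, 1.9, 2.3]
grip_width: -0.0004
```

```bash
python3 st.py
```

```text
t 22.25 g -0.0005 0.1186 z 0.1419 F ex,ey,z 0.7 2.5 2.3 yawx 147.59 tilt [0.0006 0.0007] gw -0.0004
```

Continue to about y = 0.084.

>>> jog_arm(plan=[[[-0.12, 0, 0, 0, 0, 0], [-0.12, 0, 0, 0, 0, 0], [-0.12, 0, 0, 0, 0, 0], [-0.12, 0, 0, 0, 0, 0], [-0.12, 0, 0, 0, 0, 0], [-0.12, 0, 0, 0, 0, 0], [-0.1, 0, 0, 0, 0, 0]]])

```text
time_s: 22.95
position: [0.4422, 0.296, 0.1412]
tool_rot: [[-0.844, 0.536, -0.0], [0.536, 0.844, -0.0], [0.0, -0.001, -1.0]]
ft_force: [-3.5, 0.4, 1.5]
grip_width: -0.0003
```

```bash
python3 st.py
```

```text
t 22.95 g -0.0009 0.0857 z 0.1412 F ex,ey,z -1.5 3.1 1.5 yawx 147.58 tilt [-0.0005 -0.0004] gw -0.0003
```

>>> jog_arm(plan=[[[-0.06, 0, 0, 0, 0, 0], [-0.05, 0, 0, 0, 0, 0], [-0.04, 0, 0, 0, 0, 0], [0, 0, 0, 0, 0, 0]]])

```text
time_s: 23.35
position: [0.4472, 0.293, 0.1412]
tool_rot: [[-0.844, 0.536, -0.0], [0.536, 0.844, -0.0], [-0.0, -0.0, -1.0]]
ft_force: [-1.3, 0.0, 0.1]
grip_width: -0.0001
```

```bash
python3 st.py
```

```text
t 23.35 g -0.0008 0.0799 z 0.1412 F ex,ey,z -0.7 1.1 0.1 yawx 147.58 tilt [-0.     -0.0002] gw -0.0001
```

>>> jog_arm(plan=[[[-0.04, 0, 0, 0, 0, 0], [0, 0, 0, 0, 0, 0]]])

```text
time_s: 23.55
position: [0.4484, 0.2922, 0.1412]
tool_rot: [[-0.844, 0.536, -0.0], [0.536, 0.844, -0.0], [0.0, -0.0, -1.0]]
ft_force: [-2.5, 1.2, -0.2]
grip_width: -0.0002
```

>>> jog_arm(plan=[[[-0.03, 0, 0, 0, 0, 0], [0, 0, 0, 0, 0, 0]]])

```text
time_s: 23.75
position: [0.4494, 0.2916, 0.1412]
tool_rot: [[-0.844, 0.536, -0.0], [0.536, 0.844, -0.0], [0.0, -0.0, -1.0]]
ft_force: [-2.5, -0.4, -0.2]
grip_width: -0.0001
```

```bash
python3 st.py
```

```text
t 23.75 g -0.0007 0.0772 z 0.1412 F ex,ey,z -1.6 1.9 -0.2 yawx 147.58 tilt [-0.0002 -0.0001] gw -0.0001
```

>>> jog_arm(plan=[[[-0.03, 0, 0, 0, 0, 0], [0, 0, 0, 0, 0, 0]]])

```text
time_s: 23.95
position: [0.4502, 0.291, 0.1413]
tool_rot: [[-0.844, 0.536, -0.001], [0.536, 0.844, 0.0], [0.001, -0.0, -1.0]]
ft_force: [-4.1, 0.2, 0.4]
grip_width: -0.0002
```

>>> jog_arm(plan=[[[-0.02, 0, 0, 0, 0, 0], [0, 0, 0, 0, 0, 0]]])

```text
time_s: 24.15
position: [0.4503, 0.2909, 0.1412]
tool_rot: [[-0.844, 0.536, -0.002], [0.536, 0.844, 0.001], [0.002, -0.0, -1.0]]
ft_force: [-6.6, 3.9, 0.9]
grip_width: -0.0
```

```bash
python3 st.py
```

```text
t 24.15 g -0.0008 0.0762 z 0.1412 F ex,ey,z -0.2 7.6 0.9 yawx 147.59 tilt [-0.0019  0.0007] gw -0.0
```

The force rose to 7.6 N with no travel, so the bolt is at its stop. I'll retreat and check.

>>> jog_arm(plan=[[[0.3, 0, 0, 0, 0, 0], [0.6, 0, 0, 0, 0, 0], [0.4, 0, -0.6, 0, 0, 0], [0, 0, -0.8, 0, 0, 0], [0, 0, -0.8, 0, 0, 0], [0.7, 0, 0, 0, 0, 0], [0.8, 0, 0, 0, 0, 0], [0.8, 0, 0, 0, 0, 0], [0.8, 0, 0, 0, 0, 0], [0, 0, 0, 0, 0, 0]]])

```text
time_s: 25.15
position: [0.3, 0.3865, 0.2299]
tool_rot: [[-0.846, 0.533, 0.001], [0.533, 0.846, 0.001], [-0.0, 0.002, -1.0]]
ft_force: [-0.3, -0.4, -0.2]
grip_width: -0.0003
```

```bash
python3 st.py; python3 - <<'E'
from fit import *
ex=np.array([.536,.844]);ey=np.array([-.844,.536]);C=np.array([.515,.2508])
for n in('top','side'):
    im,d=shot(n,n+'10.png');np.save(n+'10.npy',d)
    b=(250,130,430,300) if n=='side' else (240,130,400,290)
    cv2.imwrite('pics/10%s.png'%n,cv2.resize(im[b[1]:b[3],b[0]:b[2],::-1],None,fx=3.5,fy=3.5,interpolation=cv2.INTER_CUBIC))
    for nm,zl,zh,g,zc,r in(('lever',.155,.205,(.04,.04),.179,.035),('ball',.145,.18,(-.005,.06),.1615,.025)):
      try:
        c,s,md,mx=blob(n,'10',zl,zh,C+ex*g[0]+ey*g[1],r);q=ray(n,c,zc)[:2]-C;print(n,nm,c.round(1),s,mx.round(4),(q@ex).round(4),(q@ey).round(4))
      except Exception as e:print(n,nm,e)
E
```

```text
t 25.15 g -0.0007 0.2541 z 0.2299 F ex,ey,z -0.5 0.1 -0.2 yawx 147.79 tilt [0.0014 0.0013] gw -0.0003
top lever [292.4 198.8] [285 191  17  17 201] [0.5181 0.3158 0.1955] 0.0391 0.0364
top ball [305.8 220.9] [301 216  11  11  86] [0.4774 0.2884 0.1728] 0.0 0.0546
side lever [333.1 168.8] [326 161  15  18 176] [0.5145 0.3095 0.1935] 0.0329 0.0376
side ball [321.1 186.6] [317 182   9  10  64] [0.4726 0.2827 0.1714] -0.002 0.0569
```

View pics/10side.png

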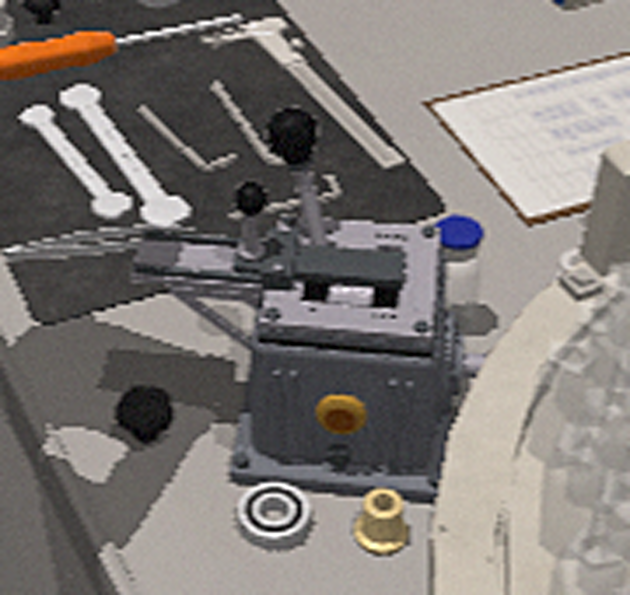

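View pics/10top.png

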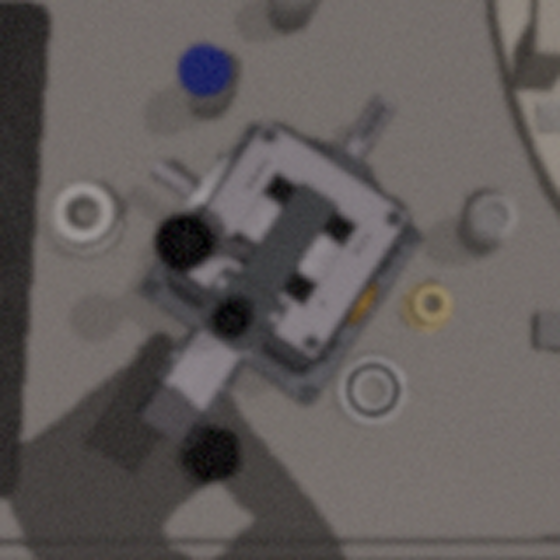

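```bash
python3 -c "
from rig import close_job
print(close_job())"
```

```text
the job is handed in; nothing more can be done
None
```

The job is done and handed in at about 25 s. I pushed the bolt back, took the lever out of the near right slot through neutral and home into the far left slot, then pushed the bolt in to its stop. All pushing was with shut fingers.

**Last checks:**
- **Forces:** the highest push I read was about 7.6 N, on the bolt as it reached its stop. Forces are only reported at the end of each move.
- **Lever:** the top camera put the knob 39 mm far and 36 mm left of the gate centre, against 40 mm each when home.
- **Bolt:** the ball measured 55 mm (top camera) and 57 mm (side camera) left of the centre, against 57 mm fully in. It sits about 1.5 to 2 mm further in on the top camera than at the start (within 1 mm on a re-check of the side camera's two readings). If that is an error in my gate centre, the knob is nearer 38 to 39 mm left.
- **Loose parts:** they look unmoved in the pictures; I did not measure them one by one. The arm was clear of everything.

**What disagreed:** the side camera put the knob only 33 mm far of the centre. It reads about 2 mm short, and the knob stood partly against the dark mat. I trusted the top camera and the rise in force I felt as the lever reached its stop.

**Bolt back:** before I moved the lever, the bolt was about 54 mm back rather than the full 58 mm. That is past the 45 mm needed, but not against its back stop.

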